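# Zero the rod tester and hold the sample rod in its ring

## Task

Zero the contactless rod tester while its ring is empty: press its push button fully down and let it spring back up. Then take the square-headed sample rod out of the wooden rack and lower it from above through the hole of the tester's ring, without the rod ever touching the tester, until the groove round its shank is level with the top of the ring. Finish while still holding the rod there in the gripper, upright, still and centred in the hole, and leave the ball-headed rod and the other things where they are.

Things in the scene. Friction and masses are not known exactly. Their poses are not given: they have to be found in the camera images.
- tester: Rod tester, fixed. Foot plate 90 (x) x 160 (y) x 12 mm, origin at the centre of its underside. At (0, +40 mm) an aluminium ring head 64 x 60 mm with a round collar of 36 mm on top, from 62 to 86 mm above the bench, open space below; a vertical bore of 24 mm goes through it. A post stands under the head's +x side. The push button is on the -y half, 85 mm from the bore.
- bore_top (a point): Centre of the bore's mouth, on the bore axis at the level of the collar's top, 86 mm above the bench; z up along the bore.
- zero_button_top (a point): Centre of the top of the button's round black cap, 28 mm diameter, 34 mm above the bench when up; moves down with it; pushed straight down. The grey housing round it is 44 mm wide and 24 mm high.
- zero_button (a joint): Travel of the sprung push button in m: 0 = up, 0.006 = fully down (about 5 N); springs back when let go.
- rack: Fixed wooden block 50 (x) x 140 (y) x 45 mm, origin at the centre of its underside. Two blind holes in its top, 11.6 mm wide and 36 mm deep, at y = -40 and +40 mm; a rod stands upright in each.
- sample_rod: Sample rod, about 80 to 150 g: round steel shank 10 mm diameter and 100 mm long, on top of it a plain aluminium head 20 x 20 mm square and 45 mm tall (145 mm in all). Origin at the centre of its flat foot, z up along the rod, x and y square to the head's faces. It stands in either hole of the rack, foot 9 mm above the bench.
- rod_groove (a point): Point on the sample rod's axis at the narrow groove round its shank, 50 mm above its foot.
- ball_rod: The other rod in the rack: same shank, but with a round black ball head 30 mm in diameter, 128 mm in all. Origin at the centre of its foot. To be left alone.
- open_tin: Round open tin, 101 mm diameter, 38 mm high, origin at the centre of its underside; to be left alone.
- wax_bar: Bar of beeswax 34 x 52 x 20 mm, origin at the centre of its underside; to be left alone.
- charcoal: Black charcoal block 51 x 71 x 26 mm, origin at the centre of its underside; to be left alone.

How it is judged:
On the way, in this order (a step that is already met when the one before it is completed fails the run):
1. the button is pressed fully down while the ring is empty (value of joint zero_button above 0.005 m and horizontal distance between rod_groove and bore_top above 0.05 m), for 0.05 s.
2. the button has sprung back up, the ring still empty (value of joint zero_button below 0.0015 m and horizontal distance between rod_groove and bore_top above 0.05 m), for 0.1 s.
At the end, for the whole second after the job is handed in: The gripper holds the sample rod in the ring: groove within 4 mm of the bore axis and within 8 mm of the collar's top in height, rod upright within 0.08 rad, still (under 20 mm/s), not touching the tester, and the button up (horizontal distance between rod_groove and bore_top below 0.004 m and z of rod_groove in the frame of bore_top between -0.008 and 0.008 m and angle between sample_rod's own z axis and vertical below 0.08 rad and linear speed of sample_rod below 0.02 m/s and contact force between the fingers and sample_rod above 1 N and contact force between sample_rod and tester below 0.1 N and value of joint zero_button below 0.0015 m); the arm keeps its last pose, push and grip.
It fails at once if the sample rod touches the tester (contact force between sample_rod and tester above 0.3 N).
It fails at once if the ball-headed rod is moved by more than 25 mm (distance of ball_rod from where it was at the start of the episode above 0.025 m).
It fails at once if the tin is moved by more than 25 mm (distance of open_tin from where it was at the start of the episode above 0.025 m).
It fails at once if the wax bar is moved by more than 25 mm (distance of wax_bar from where it was at the start of the episode above 0.025 m).
It fails at once if the charcoal block is moved by more than 25 mm (distance of charcoal from where it was at the start of the episode above 0.025 m).
It also fails if it takes over 64 s, if anything falls off the work surface, if the arm or the gripper's body presses on something with over 40 N, if the wrist force passes 120 N, or if a joint passes its speed limit or range.

## Robot

A 6-joint arm with a two-finger parallel gripper is mounted at the origin on a cart in front of the work surface, level with it; the furniture and walls round the work are solid. World frame = base frame: x ahead of the robot, y to its left, z up, the work surface at z = 0. Lengths are in m, angles in rad, forces in N, time in s.
With the tool pointing down it reaches from about 0.35 to 1 m from the base axis. Payload 7.1 kg.
Tool frame: the origin (TCP) lies on the centre line of the jaws, within the pads' length; the fingertips stand 17 mm ahead of it and the grasp point (between the pads) lies 2 mm behind it (manip.tips_ahead is the distance from the TCP to the fingertips, in m); z points along the fingers, y is the line along which they close (so a half turn about z gives the same grasp; the last joint's range is limited). The gripper opens to 85 mm and grips with 20 to 120 N. Pads are 22 mm wide; open, the fingers measure 114 mm over their backs; the gripper's body (76 mm by 85 mm) begins 54 mm behind the grasp point. The pads swing forward as they close: fully open they stand 13 mm farther back than shut.
Start: joints at [1.294, 0.423, 1.63, -0, 1.089, -0.019], TCP at [0.159, 0.604, 0.248] pointing down, gripper open.
Joint ranges: [-3, 3], [-0.9, 2.11], [0.09, 2.58], [-1.31, 4.45], [0.11, 2.69], [-2.54, 2.54]. Speed limits (rad/s): [2.39, 2.39, 3.01, 3.14, 3.14, 3.14].

## Interface

Orientations are given as a unit quaternion [w, x, y, z].
In Python, from cell import manip gives the robot as it stands.
- The arm moves only by the tool move_arm, never from a script. Its arguments are lists of equal length, an entry for each row: "linear": the shift along the tool's x, y, z as a fraction of full scale, a list of three; "twist": the turn, a rotation vector about the tool's x, y, z as a fraction of full scale, a list of three. A call has 1 to 8 rows; each row is the pose to reach, as a shift and turn from the pose commanded when the call began, along the tool's axes at that moment; what a row does not reach only later rows make up. Full scale, the value 1, is 120 mm for a shift and 90 degrees for a turn. A row lasts 1/8 s, in which the tool goes at most 62.5 mm and 10.7 degrees, less where a joint would pass 70% of its speed; a pose out of reach is approached as far as the arm can. A call with a number of a shift or a turn outside -1 to 1 is refused whole. A call with a gripper value outside its range is refused whole. "hand" is the opening, from -1 (shut) to 1 (fully open), so that 0 is half open, set as the call begins (left out, the last holds). The fingers move at their own pace and stop on an object; "grip_force" is the grip in N (left out, the last holds). Time passes only in rows, so rows that repeat a pose let the fingers close. It gives the time, the measured TCP pose, the force, the opening and the grip force at its end, in the units of the state.
- manip.get_state(): the state, without advancing time (a new reading comes with each control period).
- manip.snapshot(name): name is "side" or "top" or "wrist"; returns the picture (400x640x3 uint8, red, green, blue); there is no depth.
- manip.camera_info(name): a dict with "intrinsics" (3x3 intrinsics, pixels), "pose" (4x4, takes a point from camera to world coordinates). Camera axes: x right, y down, z forward; pixel columns grow to the right and rows downward; lengths in m; the calibration is good to about 2 mm. A picture is of the moment at which its call begins: read the wrist's pose just before it. camera_info takes no time and is no camera call; for the wrist camera it gives the pose at the moment of the call.
- manip.hand_in(): hands the job in; it is judged then, once.
Trained networks look in the newest picture that a camera, given by its name, has taken for a name from the list of things; names that differ only in an ending like _2 or _b are one class to them, and where a whole thing is asked for, a point or a joint stands for the part that bears it (a point fixed in the world has none). Each returns a list of dicts, best first, with "confidence" (0 to 1); they miss things now and then, are a little off and sometimes report something else, mostly with a low value. They report only what shows in the picture. A call takes as long as a camera call.
- manip.look_for(camera, label): "position" ([x, y, z] in m, in world coordinates, good to about 4 mm: the middle of the surface that is visible of it).
The state is a dict: "t": time; "q": joint angles; "dq": joint speeds; "tau": joint torques, N m; "eef_pos": TCP position; "orientation": TCP orientation; "contact_force": force on the tool from outside, world axes, zero at the start; "ft_torque": the same for the moment, N m; "grip_width": finger opening in m; "grasp_force": force on a finger pad.
Only numpy, scipy, OpenCV 4.12 (cv2) and the standard library are available. Lean on these libraries where they do the work, as an engineer would, in place of code of your own. Each camera call takes 0.05 s, during which the arm holds its last target. There are 200 camera calls.

## Working session

There is one attempt and no reset: what is moved stays moved. The work goes in short steps, Python scripts to look and compute and a tool call to move; the robot and the scene stay as the last step left them, time stands still between calls to the robot, and variables do not carry over. Pictures are saved under pics/ and viewed, at most 10 in all, crops included, and the job is handed in when it is done.

Besides the shell and the picture viewer there is one more tool, called after ">>>" by a JSON object that holds its "api" and its "payload", one argument or row to a line. move_arm: Moves the arm, as the interface text tells. Shift numbers are shares of 120 mm and turn numbers shares of 90 degrees, none past 1 either way. Its arguments: {"type":"object","properties":{"linear":{"type":"array","items":{"type":"array","items":{"type":"number"}}},"twist":{"type":"array","items":{"type":"array","items":{"type":"number"}}},"hand":{"type":"number"},"grip_force":{"type":"number"}},"required":["linear","twist"]}

```bash
mkdir -p pics; ls; cat > h.py <<'E'
from cell import manip
import numpy as np, cv2
def save(n,f):
    im=manip.snapshot(n); cv2.imwrite('pics/'+f,im[:,:,::-1]); return im
def ray(n,u,v,z,P=None):
    c=manip.camera_info(n); K=np.array(c['intrinsics']);P=np.array(c['pose']) if P is None else P
    d=P[:3,:3]@np.linalg.solve(K,[u,v,1]); o=P[:3,3]
    return o+d*(z-o[2])/d[2]
def proj(n,p):
    c=manip.camera_info(n); K=np.array(c['intrinsics']);P=np.array(c['pose'])
    q=K@(P[:3,:3].T@(np.array(p)-P[:3,3])); return q[:2]/q[2]
E
python3 - <<'E'
from h import *
np.set_printoptions(precision=4,suppress=True)
s=manip.get_state();print(s['t'],s['eef_pos'],s['orientation'],s['grip_width'])
a=save('top','top1.png');b=save('side','side1.png')
for c in('top','side'):
    print(c,np.array(manip.camera_info(c)['pose'])[:3].round(3).tolist())
for l in('tester','zero_button_top','rack','sample_rod','ball_rod'):
    for c in('top','side'):
        for d in manip.look_for(c,l)[:2]:print(l,c,np.round(d['position'],4),round(d['confidence'],2),proj(c,d['position']).round())
E
```

```text
pics
0.0 [0.1592 0.6038 0.2475] [-0.0001  0.1285  0.9917 -0.0008] 0.08518252488740635
top [[-0.048, -0.975, 0.218, 0.258], [-0.999, 0.048, -0.007, -0.152], [-0.003, -0.219, -0.976, 1.24]]
side [[1.0, 0.028, -0.008, 0.507], [0.022, -0.589, 0.808, -1.189], [0.018, -0.808, -0.589, 0.84]]
tester top [ 0.4302 -0.3158  0.0103] 0.86 [364. 233.]
tester side [ 0.4375 -0.3109  0.0123] 0.78 [298. 261.]
zero_button_top top [ 0.4329 -0.3654  0.0332] 0.4 [379. 230.]
zero_button_top side [ 0.4371 -0.3105  0.0119] 0.66 [298. 261.]
zero_button_top side [ 0.4999 -0.0737  0.0458] 0.43 [325. 197.]
rack top [ 0.4923 -0.0362  0.0448] 0.85 [278. 217.]
rack side [ 0.4979 -0.0717  0.0448] 0.61 [324. 197.]
sample_rod side [ 0.5088 -0.0077  0.1267] 0.53 [329. 161.]
ball_rod top [0.4217 0.1791 0.0119] 0.59 [215. 242.]
ball_rod side [ 0.4932 -0.0833  0.1201] 0.62 [323. 177.]
```

```bash
python3 -c "
import cv2
a=cv2.imread('pics/top1.png');b=cv2.imread('pics/side1.png')
cv2.imwrite('pics/top1c.png',cv2.resize(a[140:340,160:430],(800,592),interpolation=2))
cv2.imwrite('pics/side1c.png',cv2.resize(b[100:320,220:510],(790,599),interpolation=2))"
```

```text
(no output)
```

View pics/top1c.png

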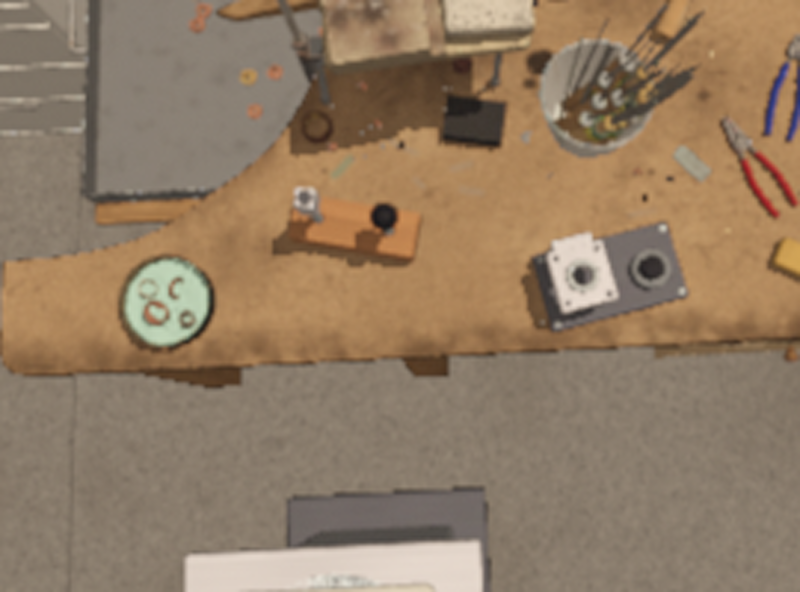

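View pics/side1c.png

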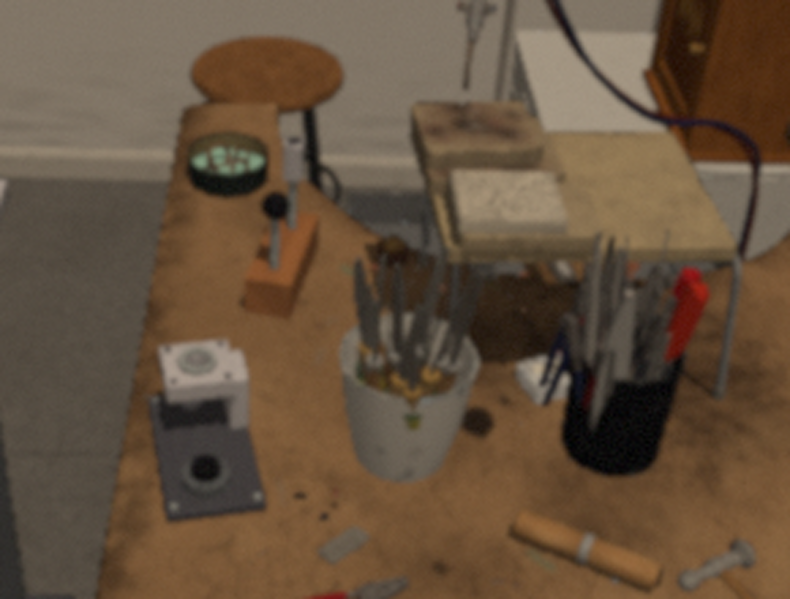

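The top crop shows the sample rod's square head at about (305,197), the ball at (384,216), the bore at (582,275) and the button at (652,267). The side crop agrees: bore (200,358), button (206,467), head (291,128). The shelf stands behind the rack, and a basket of tools stands beside the tester.

```bash
python3 - <<'E'
from h import *
np.set_printoptions(precision=4,suppress=True)
T=lambda u,v:(160+u*.3375,140+v*.3378)
S=lambda u,v:(220+u*.367,100+v*.3673)
for n,t,s,z in(('bore',(582,275),(200,358),.086),('button',(652,267),(206,467),.034),('head',(305,197),(293,130),.154),('ball',(384,216),(276,206),.122)):
    print(n,ray('top',*T(*t),z),ray('side',*S(*s),z))
for n,p,z in(('shelf corner L',(325,65),.2),('shelf R',(530,45),.2),('rackTL',(292,200),.045),('rackTR',(421,212),.045),('rackBR',(413,258),.045),('basket',(600,150),.1),('basketL',(545,100),.1),('padL',(720,120),0.0)):
    print(n,ray('top',*T(*p),z))
for n,p,z in(('plate TL',(535,258),.012),('TR',(662,226),.012),('BR',(688,294),.012),('BL',(558,328),.012)):print(n,ray('top',*T(*p),z))
for n,p in(('shelf FL',(447,258)),('shelf BL',(413,105))):
    for z in (.15,.2): print(n,ray('side',*S(*p),z))
print(manip.camera_info('wrist'))
E
```

```text
bore [ 0.4204 -0.2832  0.086 ] [ 0.4253 -0.2843  0.086 ]
button [ 0.4329 -0.3672  0.034 ] [ 0.4361 -0.3725  0.034 ]
head [ 0.5039 -0.0009  0.154 ] [0.5046 0.023  0.154 ]
ball [ 0.487  -0.0782  0.122 ] [ 0.4893 -0.0796  0.122 ]
shelf corner L [ 0.6275 -0.0295  0.2   ]
shelf R [ 0.6385 -0.235   0.2   ]
rackTL [0.5259 0.0288 0.045 ]
rackTR [ 0.5053 -0.1143  0.045 ]
rackBR [ 0.454  -0.1034  0.045 ]
basket [ 0.5525 -0.3106  0.1   ]
basketL [ 0.6113 -0.2553  0.1   ]
padL [ 0.6078 -0.4679  0.    ]
plate TL [ 0.4527 -0.2399  0.012 ]
TR [ 0.4825 -0.3865  0.012 ]
BR [ 0.4036 -0.4088  0.012 ]
BL [ 0.3726 -0.2606  0.012 ]
shelf FL [ 0.6527 -0.2045  0.15  ]
shelf FL [ 0.6421 -0.2758  0.2   ]
shelf BL [0.639  0.0943 0.15  ]
shelf BL [0.6294 0.0013 0.2   ]
{'intrinsics': array([[348.7916,   0.    , 320.1063],
       [  0.    , 348.7916, 198.1853],
       [  0.    ,   0.    ,   1.    ]]), 'pose': array([[ 0.2551,  0.9299,  0.2648,  0.0921],
       [ 0.9669, -0.2456, -0.0693,  0.6219],
       [ 0.0006,  0.2737, -0.9618,  0.3753],
       [ 0.    ,  0.    ,  0.    ,  1.    ]])}
```

>>> {"api": "move_arm", "payload": {
  "linear": [
    [-0.3,-0.32,-0.02],
    [-0.6,-0.64,-0.04],
    [-0.95,-1,-0.07],
    [-0.95,-1,-0.07]
  ],
  "twist": [
    [0,0,0],
    [0,0,0],
    [0,0,0],
    [0,0,0]
  ],
  "hand": -1
}}

```text
t: 1.1
eef_pos: [0.2402, 0.4563, 0.257]
orientation: [0.0, 0.13, 0.991, -0.0]
contact_force: [0.2, 0.4, 0.1]
grip_width: 0.0122
grasp_force: 0.0
```

>>> {"api": "move_arm", "payload": {
  "linear": [
    [-0.3,-0.32,-0.02],
    [-0.6,-0.64,-0.04],
    [-0.95,-1,-0.07],
    [-0.95,-1,-0.07]
  ],
  "twist": [
    [0,0,0],
    [0,0,0],
    [0,0,0],
    [0,0,0]
  ]
}}

```text
t: 1.6
eef_pos: [0.3201, 0.3123, 0.2656]
orientation: [0.0, 0.131, 0.991, 0.0]
contact_force: [-0.0, 0.6, 0.0]
grip_width: -0.0003
grasp_force: 0.0
```

>>> {"api": "move_arm", "payload": {
  "linear": [
    [-0.3,-0.32,-0.02],
    [-0.6,-0.64,-0.04],
    [-0.95,-1,-0.07],
    [-0.95,-1,-0.07]
  ],
  "twist": [
    [0,0,0],
    [0,0,0],
    [0,0,0],
    [0,0,0]
  ]
}}

```text
t: 2.1
eef_pos: [0.4003, 0.1676, 0.274]
orientation: [0.001, 0.131, 0.991, 0.0]
contact_force: [0.1, -0.0, -0.4]
grip_width: 0.0001
grasp_force: 0.0
```

>>> {"api": "move_arm", "payload": {
  "linear": [
    [-0.3,-0.32,-0.02],
    [-0.6,-0.64,-0.04],
    [-0.95,-1,-0.07],
    [-0.95,-1,-0.07]
  ],
  "twist": [
    [0,0,0],
    [0,0,0],
    [0,0,0],
    [0,0,0]
  ]
}}

```text
t: 2.6
eef_pos: [0.4802, 0.023, 0.2822]
orientation: [0.001, 0.13, 0.992, 0.0]
contact_force: [-0.0, -0.6, 0.1]
grip_width: 0.0001
grasp_force: 0.0
```

```bash
python3 - <<'E'
from h import *
P=np.array(manip.camera_info('wrist')['pose']);np.save('P1.npy',P)
im=save('wrist','w1.png')
for l in('sample_rod','ball_rod'):
    for d in manip.look_for('wrist',l)[:2]:print(l,np.round(d['position'],4),round(d['confidence'],2),proj('wrist',d['position']).round())
print(manip.tips_ahead)
E
```

```text
ball_rod [ 0.4856 -0.073   0.1299] 0.86 [210. 225.]
0.017
```

View pics/w1.png

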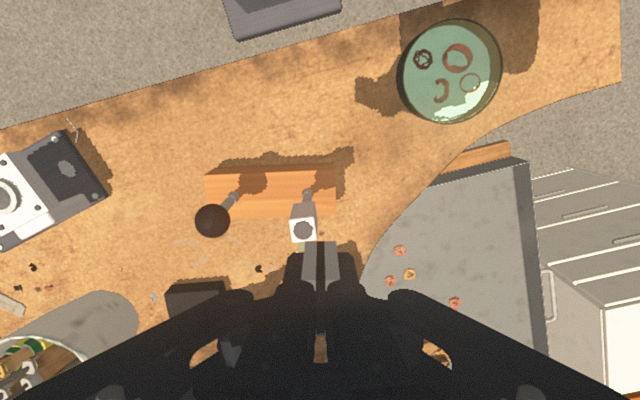

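The wrist picture shows the square head at (303,229), nearly parallel to the image axes, with the ball at (210,220) and the tester at the left edge. I'll go on to the button.

>>> {"api": "move_arm", "payload": {
  "linear": [
    [-0.06,-0.4,0],
    [-0.12,-0.81,0],
    [-0.12,-0.81,0]
  ],
  "twist": [
    [0,0,0],
    [0,0,0],
    [0,0,0]
  ]
}}

```text
t: 3.12
eef_pos: [0.4665, -0.0739, 0.2818]
orientation: [-0.0, 0.129, 0.992, -0.0]
contact_force: [0.1, 0.3, -0.1]
grip_width: 0.0001
grasp_force: 0.0
```

>>> {"api": "move_arm", "payload": {
  "linear": [
    [-0.06,-0.4,0],
    [-0.12,-0.81,0],
    [-0.12,-0.81,0]
  ],
  "twist": [
    [0,0,0],
    [0,0,0],
    [0,0,0]
  ]
}}

```text
t: 3.5
eef_pos: [0.4563, -0.1715, 0.2819]
orientation: [0.0, 0.129, 0.992, 0.0]
contact_force: [-0.8, -0.2, 0.5]
grip_width: -0.0
grasp_force: 0.0
```

>>> {"api": "move_arm", "payload": {
  "linear": [
    [-0.06,-0.4,0],
    [-0.12,-0.81,0],
    [-0.12,-0.81,0],
    [-0.12,-0.81,0]
  ],
  "twist": [
    [0,0,0],
    [0,0,0],
    [0,0,0],
    [0,0,0]
  ]
}}

```text
t: 4.0
eef_pos: [0.4457, -0.2669, 0.2816]
orientation: [-0.0, 0.128, 0.992, 0.001]
contact_force: [0.1, 0.9, -0.1]
grip_width: 0.0002
grasp_force: 0.0
```

```bash
python3 - <<'E'
from h import *
P=np.array(manip.camera_info('wrist')['pose']);np.save('P2.npy',P)
im=save('wrist','w2.png')
print(manip.get_state()['eef_pos'])
for l in('zero_button_top','tester'):
    for d in manip.look_for('wrist',l)[:2]:print(l,np.round(d['position'],4),round(d['confidence'],2),proj('wrist',d['position']).round())
a=cv2.imread('pics/w1.png')[195:265,255:350]; a=cv2.resize(a,(560,412),interpolation=2)
print(proj('wrist',[.4204,-.2832,.086]),proj('wrist',[.4329,-.3672,.034]))
b=cv2.imread('pics/w2.png')
u,v=proj('wrist',[.4204,-.2832,.086]).astype(int)
cv2.imwrite('pics/z1.png',a)
E
```

```text
[ 0.44568797 -0.26683159  0.28170271]
zero_button_top [ 0.4335 -0.364   0.0327] 0.76 [232. 177.]
zero_button_top [ 0.6095 -0.1766  0.0266] 0.64 [426. 275.]
tester [ 0.4255 -0.3067  0.0145] 0.89 [282. 154.]
[296.43390669 153.95543399] [228.89808993 177.05987003]
```

View pics/w2.png

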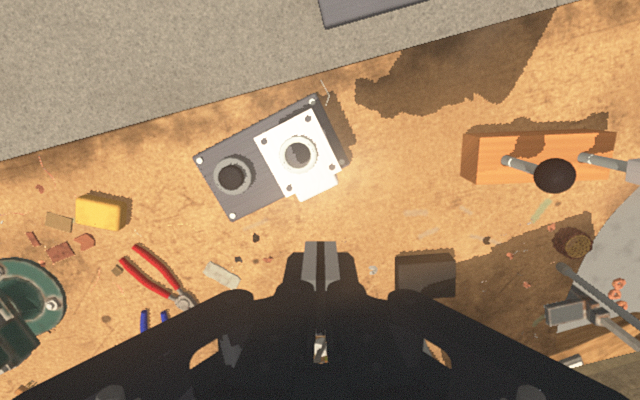

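View pics/z1.png

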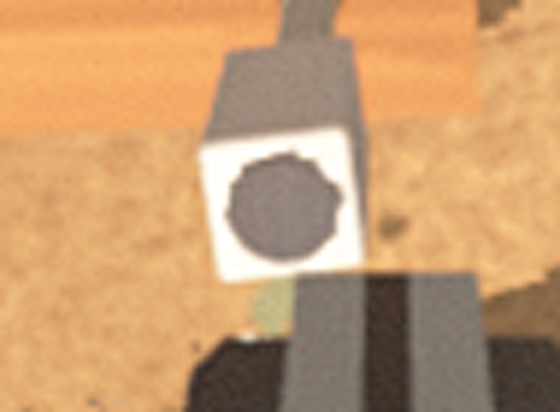

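In w2 the button cap is at (231,177) and the bore at about (298,153), which agrees with the top view. In the z1 zoom the head's top corners are at (201,148), (348,126), (363,262) and (221,283), so the head is turned a few degrees from the tool.

```bash
python3 - <<'E'
from h import *
P=np.load('P1.npy');P2=np.load('P2.npy')
c=np.array([ray('wrist',255+u/5.895,195+v/5.886,.154,P) for u,v in((201,148),(348,126),(363,262),(221,283))])[:,:2]
print(c,c.mean(0),[np.linalg.norm(c[i]-c[i-1]).round(4) for i in range(4)])
for a,b in((0,1),(3,2)):
    d=c[b]-c[a];print('yaw of y-ish',np.degrees(np.arctan2(-d[0],d[1])))
for a,b in((3,0),(2,1)):
    d=c[a]-c[b];print('yaw of x-ish',np.degrees(np.arctan2(d[1],d[0])))
print('bore',ray('wrist',298,153,.086,P2),'btn',ray('wrist',231,177,.034,P2))
b=cv2.imread('pics/w2.png')[90:225,190:350]
cv2.imwrite('pics/z2.png',cv2.resize(b,(704,594),interpolation=2))
E
```

```text
[[ 0.49427579 -0.0055607 ]
 [ 0.49631382  0.01389824]
 [ 0.5153672   0.01079085]
 [ 0.51338183 -0.0083738 ]] [0.50483466 0.00268865] [np.float64(0.0193), np.float64(0.0196), np.float64(0.0193), np.float64(0.0193)]
yaw of y-ish -5.97906531864391
yaw of y-ish -5.9144745524760305
yaw of x-ish -8.375840076764728
yaw of x-ish -9.262745963025795
bore [ 0.41981476 -0.28107188  0.086     ] btn [ 0.43322414 -0.36436615  0.034     ]
```

View pics/z2.png

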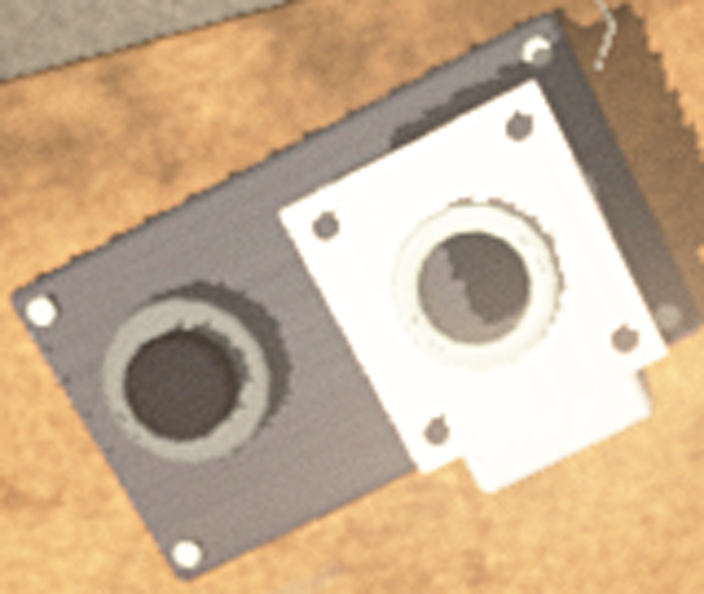

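The zoom puts the bore centre at (474,287) and the cap at (183,384) in the crop, so bore ≈ (0.4215, -0.282) and button ≈ (0.433, -0.366).

>>> {"api": "move_arm", "payload": {
  "linear": [
    [-0.06,-0.4,0],
    [-0.11,-0.82,0.2],
    [-0.11,-0.82,0.6],
    [-0.11,-0.82,1],
    [-0.11,-0.82,1]
  ],
  "twist": [
    [0,0,0],
    [0,0,0],
    [0,0,0],
    [0,0,0],
    [0,0,0]
  ]
}}

```text
t: 4.78
eef_pos: [0.4313, -0.3649, 0.1588]
orientation: [-0.003, 0.128, 0.992, 0.002]
contact_force: [0.4, 0.9, -0.1]
grip_width: 0.0002
grasp_force: 0.0
```

>>> {"api": "move_arm", "payload": {
  "linear": [
    [0,0,0.4],
    [0,0,0.75],
    [0,0,0.8],
    [0,0,0.8]
  ],
  "twist": [
    [0,0,0],
    [0,0,0],
    [0,0,0],
    [0,0,0]
  ]
}}

```text
t: 5.28
eef_pos: [0.4342, -0.368, 0.0677]
orientation: [0.001, 0.128, 0.992, -0.001]
contact_force: [-0.4, -1.0, -0.2]
grip_width: 0.0001
grasp_force: 0.0
```

>>> {"api": "move_arm", "payload": {
  "linear": [
    [0,0,0.1],
    [0,0,0.14],
    [0,0,0.17],
    [0,0,0.19],
    [0,0,0.19],
    [0,0,0.19]
  ],
  "twist": [
    [0,0,0],
    [0,0,0],
    [0,0,0],
    [0,0,0],
    [0,0,0],
    [0,0,0]
  ]
}}

```text
t: 6.02
eef_pos: [0.4335, -0.368, 0.0448]
orientation: [0.001, 0.129, 0.992, -0.0]
contact_force: [-2.2, 3.7, 18.1]
grip_width: 0.0002
grasp_force: 8.9
```

The push shows 18 N with the tip at 28 mm, so the button is fully down. Now I'll retract.

>>> {"api": "move_arm", "payload": {
  "linear": [
    [0,0,-0.15],
    [0,0,-0.4],
    [0,0,-0.8],
    [0,0,-1],
    [0,0,-1]
  ],
  "twist": [
    [0,0,0],
    [0,0,0],
    [0,0,0],
    [0,0,0],
    [0,0,0]
  ]
}}

```text
t: 6.65
eef_pos: [0.4338, -0.3684, 0.1654]
orientation: [0.002, 0.129, 0.992, -0.001]
contact_force: [-0.5, -0.3, -0.1]
grip_width: -0.0004
grasp_force: 0.0
```

>>> {"api": "move_arm", "payload": {
  "linear": [
    [0,0,-0.4],
    [0,0.4,-0.8],
    [0,0.8,-1],
    [0,1,-1],
    [0,1,-1]
  ],
  "twist": [
    [0,0,0],
    [0,0,0],
    [0,0,0],
    [0,0,0],
    [0,0,0]
  ],
  "hand": 0.2
}}

```text
t: 7.28
eef_pos: [0.4633, -0.25, 0.2824]
orientation: [-0.001, 0.127, 0.992, 0.0]
contact_force: [0.6, 0.1, 0.3]
grip_width: 0.0513
grasp_force: 0.0
```

```bash
cat >> h.py <<'E'
from scipy.spatial.transform import Rotation as Ro
def delta(p,ydir_yaw):
    """tool-frame shift (fractions) to world point p and twist so tool y has heading ydir_yaw deg from world +y (ccw), tool down"""
    s=manip.get_state();q=s['orientation'];R=Ro.from_quat([q[1],q[2],q[3],q[0]])
    t=np.radians(ydir_yaw);y=np.array([-np.sin(t),np.cos(t),0]);z=np.array([0,0,-1.]);x=np.cross(y,z)
    T=Ro.from_matrix(np.c_[x,y,z])
    print('lin',(R.inv().apply(np.array(p)-s['eef_pos'])/.12).round(3),'tw',((R.inv()*T).as_rotvec()/(np.pi/2)).round(3),s['eef_pos'].round(4) if hasattr(s['eef_pos'],'round') else s['eef_pos'])
E
python3 - <<'E'
from h import *
delta([.504,.002,.285],-7.5); print(manip.get_state()['q'])
E
```

```text
lin [ 0.202  2.117 -0.021] tw [ 0.    -0.001 -0.079] [ 0.4633 -0.25    0.2824]
[-5.17318913e-01  2.38244523e-01  1.81401670e+00 -1.12623601e-05
  1.09095178e+00 -1.83284029e+00]
```

>>> {"api": "move_arm", "payload": {
  "linear": [
    [0.05,0.45,0],
    [0.1,0.9,0],
    [0.1,1,0],
    [0.1,1,0]
  ],
  "twist": [
    [0,0,0],
    [0,0,0],
    [0,0,0],
    [0,0,0]
  ]
}}

```text
t: 7.78
eef_pos: [0.4825, -0.1327, 0.2824]
orientation: [-0.001, 0.128, 0.992, -0.0]
contact_force: [-0.3, -0.7, -0.2]
grip_width: 0.0512
grasp_force: 0.0
```

>>> {"api": "move_arm", "payload": {
  "linear": [
    [0.05,0.45,0],
    [0.1,0.9,0],
    [0.1,1,0],
    [0.1,1,0],
    [0.1,1,0]
  ],
  "twist": [
    [0,0,0],
    [0,0,-0.04],
    [0,0,-0.08],
    [0,0,-0.08],
    [0,0,-0.08]
  ]
}}

```text
t: 8.4
eef_pos: [0.5015, -0.0148, 0.2828]
orientation: [-0.0, 0.067, 0.998, -0.0]
contact_force: [0.9, -0.1, -0.5]
grip_width: 0.0517
grasp_force: 0.0
```

```bash
python3 - <<'E'
from h import *
P=np.array(manip.camera_info('wrist')['pose']);np.save('P3.npy',P)
im=save('wrist','w3.png');u,v=proj('wrist',[.5035,.001,.154]);print(u,v)
u0,v0=int(u)-45,int(v)-35;print(u0,v0)
cv2.imwrite('pics/z3.png',cv2.resize(cv2.imread('pics/w3.png')[v0:v0+70,u0:u0+90],(720,560),interpolation=2))
delta([.504,.002,.285],-7.5)
E
```

```text
341.14462812090045 193.9264492714064
296 158
lin [-0.002  0.142 -0.017] tw [-0.    -0.    -0.003] [ 0.5015 -0.0148  0.2829]
```

View pics/z3.png

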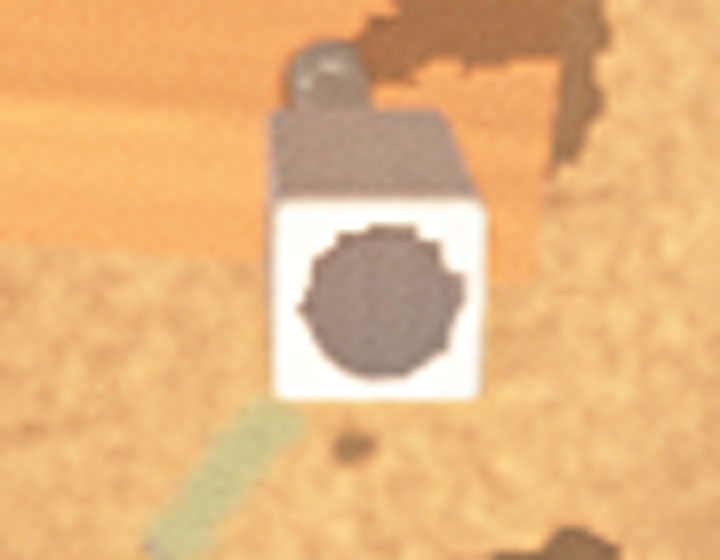

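The head is square to the image, with its centre at (378,299) in the crop, i.e. (0.5047, 0.0027), the same as before. I'll descend over it.

>>> {"api": "move_arm", "payload": {
  "linear": [
    [-0.006,0.146,0],
    [-0.006,0.146,0.3],
    [-0.006,0.146,0.6],
    [-0.006,0.146,0.8],
    [-0.006,0.146,0.8]
  ],
  "twist": [
    [0,0,0],
    [0,0,0],
    [0,0,0],
    [0,0,0],
    [0,0,0]
  ]
}}

```text
t: 9.07
eef_pos: [0.5035, 0.0043, 0.1856]
orientation: [-0.002, 0.066, 0.998, -0.0]
contact_force: [-0.5, 0.0, 0.4]
grip_width: 0.0513
grasp_force: 0.0
```

```bash
python3 - <<'E'
from h import *
delta([.5045,.0025,.132],-7.5)
E
```

```text
lin [-0.012 -0.014  0.447] tw [-0.    -0.002 -0.001] [0.5035 0.0043 0.1856]
```

>>> {"api": "move_arm", "payload": {
  "linear": [
    [-0.006,-0.006,0.25],
    [-0.006,-0.006,0.45],
    [-0.006,-0.006,0.45],
    [-0.006,-0.006,0.45]
  ],
  "twist": [
    [0,0,0],
    [0,0,0],
    [0,0,0],
    [0,0,0]
  ]
}}

```text
t: 9.57
eef_pos: [0.5062, 0.0033, 0.1345]
orientation: [0.001, 0.066, 0.998, 0.0]
contact_force: [0.6, -0.4, -0.9]
grip_width: 0.0509
grasp_force: 0.0
```

>>> {"api": "move_arm", "payload": {
  "linear": [
    [0,0,0],
    [0,0,0],
    [0,0,0],
    [0,0,0],
    [0,0,0],
    [0,0,0]
  ],
  "twist": [
    [0,0,0],
    [0,0,0],
    [0,0,0],
    [0,0,0],
    [0,0,0],
    [0,0,0]
  ],
  "hand": -1,
  "grip_force": 50
}}

```text
t: 10.32
eef_pos: [0.5059, 0.0029, 0.1342]
orientation: [0.001, 0.066, 0.998, -0.0]
contact_force: [-0.2, -1.0, 6.3]
grip_width: 0.0195
grasp_force: 48.7
```

>>> {"api": "move_arm", "payload": {
  "linear": [
    [0,0,-0.15],
    [0,0,-0.3],
    [0,0,-0.55],
    [0,0,-0.8],
    [0,0,-1],
    [0,0,-1]
  ],
  "twist": [
    [0,0,0],
    [0,0,0],
    [0,0,0],
    [0,0,0],
    [0,0,0],
    [0,0,0]
  ]
}}

```text
t: 11.08
eef_pos: [0.5063, 0.0031, 0.2549]
orientation: [0.002, 0.066, 0.998, 0.0]
contact_force: [-0.2, -0.4, -1.8]
grip_width: 0.0192
grasp_force: 49.3
```

>>> {"api": "move_arm", "payload": {
  "linear": [
    [0,0,-0.2],
    [0,0,-0.4],
    [0,0,-0.4],
    [0,0,-0.4]
  ],
  "twist": [
    [0,0,0],
    [0,0,0],
    [0,0,0],
    [0,0,0]
  ]
}}

```text
t: 11.58
eef_pos: [0.5044, 0.0031, 0.2995]
orientation: [-0.001, 0.066, 0.998, -0.0]
contact_force: [-0.1, -0.1, -1.5]
grip_width: 0.0195
grasp_force: 49.3
```

```bash
python3 - <<'E'
from h import *
s=manip.get_state();print(s['grip_width'],s['grasp_force'])
delta([.4215,-.282,.30],-7.5)
save('side','s2.png');save('top','t2.png')
u,v=proj('side',np.array(s['eef_pos'])-[0,0,.06]);print(u,v)
u,v=int(u),int(v)
a=cv2.imread('pics/s2.png')[v-60:v+60,u-60:u+60]
cv2.imwrite('pics/z4.png',cv2.resize(a,(590,590),interpolation=2));print(u-60,v-60)
E
```

```text
0.019457918748915736 49.31077837944031
lin [ 0.371 -2.446 -0.003] tw [-0.    -0.001 -0.001] [0.5044 0.0031 0.2995]
328.0605429582162 124.56553407962245
268 64
```

View pics/z4.png

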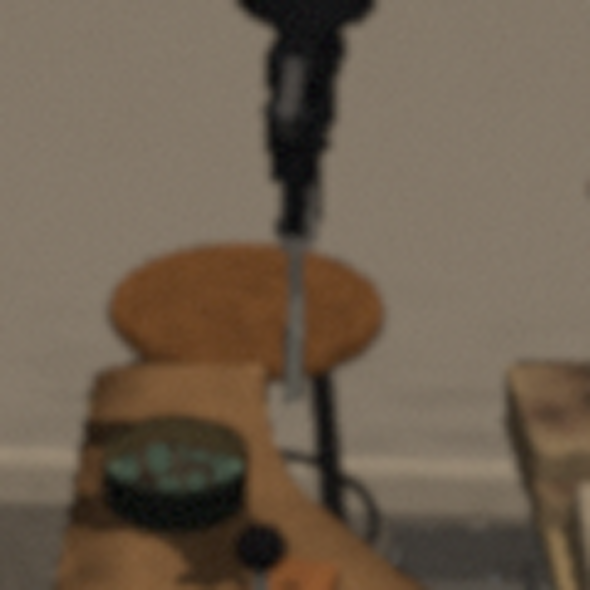

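The rod hangs in the gripper nearly vertical, foot at (291,398) and groove at about (291,325) in the crop. On to the ring.

>>> {"api": "move_arm", "payload": {
  "linear": [
    [0.04,-0.27,0],
    [0.08,-0.54,0],
    [0.12,-0.81,0],
    [0.12,-0.81,0]
  ],
  "twist": [
    [0,0,0],
    [0,0,0],
    [0,0,0],
    [0,0,0]
  ]
}}

```text
t: 12.18
eef_pos: [0.4772, -0.0927, 0.3001]
orientation: [-0.001, 0.067, 0.998, -0.0]
contact_force: [-0.0, -0.0, -1.5]
grip_width: 0.0196
grasp_force: 49.6
```

>>> {"api": "move_arm", "payload": {
  "linear": [
    [0.04,-0.27,0],
    [0.08,-0.54,0],
    [0.12,-0.81,0],
    [0.12,-0.81,0]
  ],
  "twist": [
    [0,0,0],
    [0,0,0],
    [0,0,0],
    [0,0,0]
  ]
}}

```text
t: 12.68
eef_pos: [0.4507, -0.1866, 0.3004]
orientation: [-0.0, 0.067, 0.998, 0.0]
contact_force: [0.2, 0.2, -1.0]
grip_width: 0.0192
grasp_force: 49.8
```

>>> {"api": "move_arm", "payload": {
  "linear": [
    [0.04,-0.27,0],
    [0.08,-0.54,0],
    [0.12,-0.81,0],
    [0.12,-0.81,0],
    [0.12,-0.81,0],
    [0.12,-0.81,0]
  ],
  "twist": [
    [0,0,0],
    [0,0,0],
    [0,0,0],
    [0,0,0],
    [0,0,0],
    [0,0,0]
  ]
}}

```text
t: 13.42
eef_pos: [0.4243, -0.2791, 0.301]
orientation: [-0.0, 0.065, 0.998, 0.0]
contact_force: [-0.2, -0.0, -1.8]
grip_width: 0.0195
grasp_force: 49.9
```

```bash
python3 - <<'E'
from h import *
s=manip.get_state();print(s['t'],s['eef_pos'],s['grasp_force'],s['contact_force'])
p=np.array(s['eef_pos'])
P=np.array(manip.camera_info('wrist')['pose']);np.save('P4.npy',P)
save('wrist','w4.png');save('side','s4.png');save('top','t4.png')
for n in('side','wrist','top'):
    print(n,'foot',proj(n,p-[0,0,.125]).round(1),'groove',proj(n,p-[0,0,.075]).round(1),'bore',proj(n,[.4215,-.282,.086]).round(1))
a=cv2.resize(cv2.imread('pics/s4.png')[160:260,260:330],(420,600),interpolation=2)
b=cv2.resize(cv2.imread('pics/w4.png')[110:250,270:360],(380,591),interpolation=2)
b=cv2.copyMakeBorder(b,0,9,0,0,0)
cv2.imwrite('pics/z5.png',np.hstack([a,b]))
E
```

```text
13.425 [ 0.42430592 -0.27909076  0.30095277] 49.92152452468872 [-0.24772802 -0.04260924 -1.7570514 ]
side foot [292.4 201.2] groove [292.  183.9] bore [292.  230.9]
wrist foot [320.7 195.3] groove [320.9 217.1] bore [317.2 169. ]
top foot [358.1 227.1] groove [360.  224.2] bore [356.  232.6]
```

View pics/z5.png

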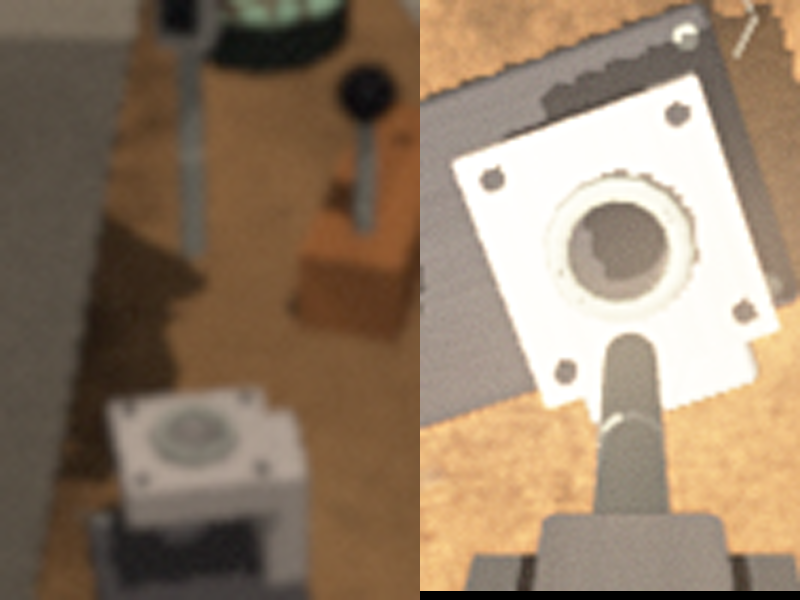

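Left half of z5 (side): foot at (194,256), collar at (195,437). Right half (wrist): foot at about (210,335), bore at (198,250). Both match the projected rod and bore to about 1–2 px. I'll average the pose reading, then go down to just above the collar.

```bash
cat >> h.py <<'E'
def avg(n=8):
    r=[]
    for i in range(n): manip.snapshot('side'); r.append(manip.get_state()['eef_pos'])
    return np.mean(r,0)
def lin(p,yaw):
    a=avg();s=manip.get_state();q=s['orientation'];R=Ro.from_quat([q[1],q[2],q[3],q[0]])
    print(a.round(4),(R.inv().apply(np.array(p)-a)/.12).round(3),'tilt',np.degrees(np.arccos(-R.as_matrix()[2,2])).round(2))
E
python3 -c "
from h import *
lin([.4225,-.283,.223],-7.5)"
```

```text
[ 0.424  -0.28    0.3012] [ 0.009 -0.026  0.651] tilt 0.0
```

>>> {"api": "move_arm", "payload": {
  "linear": [
    [0.009,-0.026,0.15],
    [0.009,-0.026,0.3],
    [0.009,-0.026,0.5],
    [0.009,-0.026,0.65],
    [0.009,-0.026,0.65],
    [0.009,-0.026,0.65]
  ],
  "twist": [
    [0,0,0],
    [0,0,0],
    [0,0,0],
    [0,0,0],
    [0,0,0],
    [0,0,0]
  ]
}}

```text
t: 14.72
eef_pos: [0.4228, -0.2835, 0.2238]
orientation: [0.0, 0.066, 0.998, -0.0]
contact_force: [0.2, -0.1, -1.2]
grip_width: 0.0193
grasp_force: 49.9
```

```bash
python3 - <<'E'
from h import *
a=avg();print(a)
ims=[]
w=np.mean([manip.snapshot('wrist').astype(float) for _ in range(3)],0).astype('uint8')[:,:,::-1]
s=np.mean([manip.snapshot('side').astype(float) for _ in range(3)],0).astype('uint8')[:,:,::-1]
for n in('side','wrist'):
    print(n,'foot',proj(n,a-[0,0,.125]).round(1),'bore',proj(n,[.4225,-.283,.086]).round(1))
A=cv2.resize(s[190:256,266:321],(500,600),interpolation=2)
B=cv2.resize(w[135:245,290:345],(300,600),interpolation=2)
cv2.imwrite('pics/z6.png',np.hstack([A,B]))
E
```

```text
[ 0.4227961  -0.28341889  0.22380588]
side foot [292.3 227.3] bore [292.3 231.1]
wrist foot [319.9 196.1] bore [320.3 191.3]
```

View pics/z6.png

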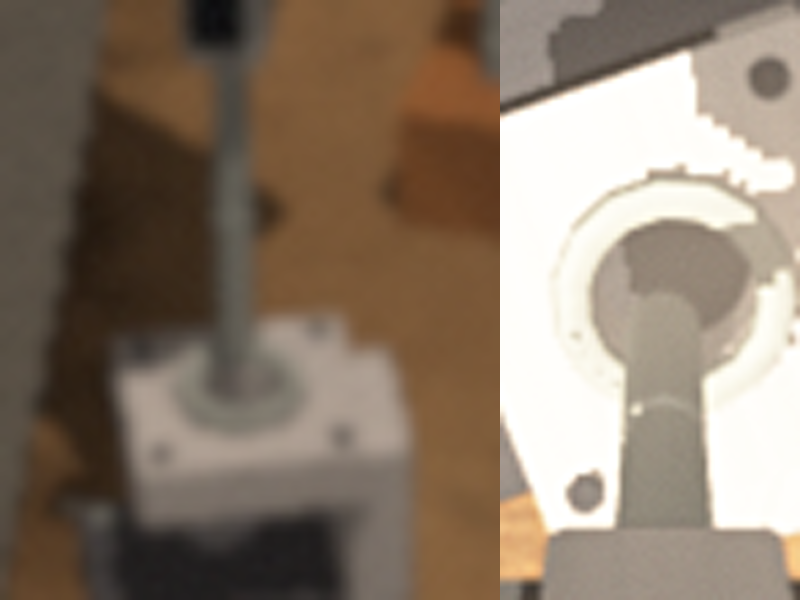

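In the last view the wrist half puts the hole centre at about (171,297), with the foot above it to within 1 mm. In the side half the shank (x≈235) stands over the collar centre (x≈238). I'll correct by under 1 mm and lower gently.

>>> {"api": "move_arm", "payload": {
  "linear": [
    [0.002,0.006,0],
    [0.002,0.006,0.08],
    [0.002,0.006,0.17],
    [0.002,0.006,0.26],
    [0.002,0.006,0.35],
    [0.002,0.006,0.44],
    [0.002,0.006,0.52],
    [0.002,0.006,0.52]
  ],
  "twist": [
    [0,0,0],
    [0,0,0],
    [0,0,0],
    [0,0,0],
    [0,0,0],
    [0,0,0],
    [0,0,0],
    [0,0,0]
  ]
}}

```text
t: 16.42
eef_pos: [0.4219, -0.2821, 0.1598]
orientation: [-0.001, 0.066, 0.998, 0.0]
contact_force: [0.4, -0.3, -1.4]
grip_width: 0.0194
grasp_force: 49.9
```

>>> {"api": "move_arm", "payload": {
  "linear": [
    [0,0,0],
    [0,0,0],
    [0,0,0],
    [0,0,0]
  ],
  "twist": [
    [0,0,0],
    [0,0,0],
    [0,0,0],
    [0,0,0]
  ]
}}

```text
t: 16.92
eef_pos: [0.4224, -0.2825, 0.1609]
orientation: [0.0, 0.066, 0.998, -0.0]
contact_force: [0.9, 0.9, -0.9]
grip_width: 0.0197
grasp_force: 49.9
```

```bash
python3 - <<'E'
from h import *
a=avg();s=manip.get_state();print(a,s['t'],s['contact_force'],s['grasp_force'])
w=np.mean([manip.snapshot('wrist').astype(float) for _ in range(3)],0)
B=w[:,:,:3].astype('uint8');np.save('w6.npy',B)
b=proj('wrist',[.4222,-.2823,.086]);g=proj('wrist',a-[0,0,.075]);print(b,g)
for r in range(int(b[1])-14,int(b[1])+2,4):
    print(r,B[r,300:346].mean(1).astype(int).tolist())
print('col',B[150:225,int(b[0])].mean(1).astype(int).tolist())
E
```

```text
[ 0.42233413 -0.28244969  0.16077486] 17.325 [-0.48956176  0.07371999 -1.92137384] 49.90264177322388
[320.36542506 217.08252271] [320.15107601 217.19911604]
203 [251, 249, 240, 210, 200, 183, 158, 155, 159, 161, 146, 120, 133, 157, 156, 153, 149, 147, 148, 148, 146, 145, 144, 145, 143, 144, 141, 125, 114, 112, 113, 113, 111, 110, 114, 130, 153, 158, 159, 159, 159, 161, 161, 159, 158, 156]
207 [245, 244, 239, 202, 157, 158, 159, 157, 158, 156, 157, 147, 145, 157, 150, 149, 163, 174, 171, 154, 155, 153, 148, 146, 140, 139, 139, 128, 112, 106, 111, 109, 110, 106, 109, 107, 106, 107, 128, 150, 157, 158, 158, 159, 160, 158]
211 [238, 201, 153, 156, 158, 158, 157, 158, 155, 153, 152, 156, 188, 227, 221, 167, 141, 141, 142, 142, 142, 141, 140, 137, 142, 151, 152, 138, 113, 109, 106, 107, 106, 107, 104, 102, 104, 144, 183, 170, 149, 156, 156, 156, 155, 155]
215 [229, 164, 147, 154, 158, 158, 157, 153, 152, 151, 153, 178, 181, 150, 140, 142, 144, 142, 143, 141, 144, 139, 139, 138, 142, 138, 136, 132, 116, 105, 105, 104, 106, 102, 127, 156, 175, 175, 178, 183, 175, 155, 155, 176, 208, 214]
col [96, 94, 98, 99, 91, 75, 68, 74, 102, 151, 176, 177, 177, 175, 178, 179, 177, 180, 179, 180, 180, 180, 180, 181, 181, 180, 180, 180, 179, 179, 182, 181, 182, 183, 182, 184, 173, 149, 155, 169, 180, 178, 175, 173, 170, 169, 164, 152, 147, 148, 150, 148, 149, 146, 146, 147, 145, 155, 166, 148, 142, 142, 144, 144, 141, 144, 141, 140, 139, 140, 140, 139, 138, 140, 139]
```

```bash
python3 -c "
from cell import manip
print(manip.hand_in())"
```

```text
the job is handed in; nothing more can be done
None
```

The job is handed in: the button was pressed fully down and released, and the sample rod is held upright in the ring, centred to about 1 mm with its groove level with the collar top by my measurements. No verdict came back.

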